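Push a tip box down its loading lane

TASK

Slide the blue pipette-tip box along the worktop into the lane between the two blue guide rails and push it gently down the lane until it is fully home against the rubber bumpers of the end stop. Only push it with the fingertips or the outside of the fingers, never pinch, lift or tip it, and let neither the box nor the robot touch either rail, so it has to enter the mouth straight and centred. Leave the other things on the bench where they are.

Things in the scene. Friction and masses are not known exactly. Their poses are not given: they have to be found in the camera images.
- tip_box: closed tip box, blue with clear fixed lid, loose, 0.18 to 0.35 kg, 85 mm high. Walls: 86 mm apart along its x, 122 mm along its y, 3 to 58 mm up; lid walls 1 mm farther in, with lips up to 4 mm outside. Origin: centre of underside; z up; y = long side, pointing down the lane. Starts 110 to 150 mm before the mouth, up to 35 mm aside, turned up to 0.3 rad from the lane.
- lane: loading lane, fixed; its place and heading vary. Origin on the worktop (its floor), in the middle of the mouth; z up; y down the lane to the end stop, x across it away from the robot. The stop, 34 mm high, has two rubber bumpers at x = +-26 mm, 12 to 30 mm high, with faces at y = 205 mm: the box is home with its origin at x = 0, y = 144 mm and its y along the lane's.
- rail_near: blue guide rail on the robot's side; must not be touched. Its frame is the lane's: inner face at x = -53 mm (106 mm between rails), y from 0 to 225 mm, 12 mm thick, 20 mm high; two low screwed feet (7 mm high) reach out to x = -85 mm.
- rail_far: blue guide rail on the side away from the robot; must not be touched. Its frame is the lane's: inner face at x = +53 mm, y from 0 to 225 mm, 12 mm thick, 20 mm high; two low screwed feet (7 mm high) reach out to x = +85 mm.
- bottle: bystander: clear lab bottle with blue cap, 56 mm wide, 101 mm high, beyond the end stop. Origin: centre of its underside.
- flask: bystander: small clear flask, 45 mm wide, 62 mm high, beside the near rail. Origin: centre of its underside.
- cap_a: bystander: blue screw cap, 46 mm wide, 16 mm high, beside the near rail. Origin: centre of its underside.
- cap_b: bystander: blue screw cap, 46 mm wide, 16 mm high, beside the near rail, close to the mouth. Origin: centre of its underside.
- microtube: bystander: small white tube lying flat, 12x39x13 mm, beside the far rail. Origin: centre of its underside.
- pen: bystander: grey pen lying flat, 11x136x12 mm, right of the work. Origin: centre of its underside.
Things that resemble listed ones, but are neither listed nor needed, are in the scene too. Leave any purple or turquoise look-alike of the tip_box alone.

How it is judged:
By the outcome, as a careful person would: the job done as asked, in the order asked, and still so for the second after the job is handed in, with the robot touching nothing.
It also fails if it takes over 67 s, if anything falls off the work surface, if the arm or the gripper's body presses on something with over 40 N, if the wrist force passes 120 N, or if a joint passes its speed limit or range.

ROBOT

A 6-joint arm with a two-finger parallel gripper is mounted at the origin on a cart in front of the work surface, level with it; the furniture and walls round the work are solid. World frame = base frame: x ahead of the robot, y to its left, z up, the work surface at z = 0. Lengths are in m, angles in rad, forces in N, time in s.
With the tool pointing down it reaches from about 0.225 to 0.875 m from the base axis. Payload 3.4 kg.
Tool frame: the origin (TCP) lies at the very end of the fingers, on their centre line; the grasp point (between the pads) lies 19 mm behind it; z points along the fingers, y is the line along which they close (so a half turn about z gives the same grasp; the last joint's range is limited). The gripper opens to 85 mm and grips with 20 to 120 N. Pads are 22 mm wide; open, the fingers measure 114 mm over their backs; the gripper's body (76 mm by 85 mm) begins 54 mm behind the grasp point. The pads swing forward as they close: fully open they stand 13 mm farther back than shut.
Start: joints at [1.085, 0.276, 1.505, -0, 1.361, -0.121], TCP at [0.205, 0.537, 0.231] pointing down, gripper open.
Joint ranges: [-2.89, 2.89], [-0.75, 2.08], [0.22, 2.7], [-1.18, 4.32], [0.11, 2.71], [-2.7, 2.7]. Speed limits (rad/s): [2.57, 2.57, 3.14, 3.14, 3.14, 3.14].

INTERFACE

Orientations are given as a unit quaternion [w, x, y, z].
In Python, from rig import robot gives the robot as it stands. Calls block until the motion is done:
- robot.move_ptp(position, orientation): joint-space move of the TCP to a pose.
- robot.line_to(position, speed=0.15, orientation=None): straight line of the TCP; orientation=None keeps the orientation; speed is the mean speed in m/s.
- robot.move_j(angles): joint-space move.
- robot.move_gripper(opening): opening from 0.0 (shut) to 1.0 (fully open); the grip force is fixed at half the most; returns when the fingers have stopped.
- robot.pause(seconds).
- robot.ik(position, orientation): joint angles nearest the present ones, or None.
- robot.get_obs(): the state.
- robot.get_image(name): name is "scene" or "top" or "wrist"; returns (picture, depth): 384x512x3 uint8, blue, green, red; 384x512 float32, m along the optical axis (not along the pixel's ray), 0 where there is no reading.
- robot.calibration(name): a dict with "intrinsics" (3x3 intrinsics, pixels), "k1" (the pictures are not rectified: a ray, as slopes to the right and down, at radius r is drawn at 1 + k1 r^2 times it, then the intrinsics apply), "R" (3x3) and "t" (3): a world point X has camera coordinates R X + t. Camera axes: x right, y down, z forward; pixel columns grow to the right and rows downward; lengths in m; the calibration is good to about 2 mm. A picture is of the moment at which its call begins: read the wrist's pose just before it. calibration takes no time and is no camera call; for the wrist camera it gives the pose at the moment of the call.
A pose or a line that the arm cannot do raises robot.IKError and nothing moves.
- robot.close_job(): hands the job in; it is judged then, once.
Trained networks look in the newest picture that a camera, given by its name, has taken for a name from the list of things; names that differ only in an ending like _2 or _b are one class to them, and where a whole thing is asked for, a point or a joint stands for the part that bears it (a point fixed in the world has none). Each returns a list of dicts, best first, with "score" (0 to 1); they miss things now and then, are a little off and sometimes report something else, mostly with a low value. They report only what shows in the picture. A call takes as long as a camera call. They do not tell look-alikes from the thing itself.
- robot.recognise(thing, camera): "centre" ([x, y, z] in m, in world coordinates, good to about 4 mm: the middle of the surface that is visible of it).
- robot.cut_out(thing, camera): "region" (384x512 bool, what is visible of it).
- robot.spot_point(thing, camera): "centre" ([x, y, z] in m, in world coordinates, good to about 4 mm: a listed point, or the origin of a listed thing).
The state is a dict: "t": time; "qpos": joint angles; "qd": joint speeds; "tau": joint torques, N m; "tool_pos": TCP position; "ee_rot": TCP orientation; "wrist_force": force on the tool from outside, world axes, zero at the start; "ft_torque": the same for the moment, N m; "opening": opening from 0.0 (shut) to 1.0 (fully open); "grip_force": force on a finger pad.
Only numpy, scipy, OpenCV 4.12 (cv2) and the standard library are available. Lean on these libraries where they do the work, as an engineer would, in place of code of your own. Each camera call takes 0.05 s, during which the arm holds its last target. There are 200 camera calls.

## Working session

There is one attempt and no reset: what is moved stays moved. The work goes in short steps, each a Python script; the robot and the scene stay as the last script left them, time stands still between calls to the robot, and variables do not carry over. Pictures are saved under pics/ and viewed, at most 10 in all, crops included, and the job is handed in when it is done.

```bash
mkdir -p pics; ls; python3 - <<'E'
from rig import robot
import cv2,numpy as np
for n in("top","scene"):
    im,d=robot.get_image(n); cv2.imwrite(f"pics/{n}0.png",im); np.save(f"pics/{n}0.npy",d)
    c=robot.calibration(n); print(n,c)
    for th in("tip_box","lane","rail_near","rail_far","cap_b","flask"):
        print(th,[(np.round(r["centre"],3).tolist(),round(r["score"],2)) for r in robot.spot_point(th,n)])
print(robot.get_obs())
E
```

```text
pics
top {'intrinsics': array([[471.81045458,   0.        , 250.24762782],
       [  0.        , 471.81045458, 180.33730128],
       [  0.        ,   0.        ,   1.        ]]), 'k1': -0.054792479373992405, 'R': array([[-0.02126674, -0.9997301 ,  0.00935149],
       [-0.99021494,  0.01977214, -0.13814284],
       [ 0.13792066, -0.01219783, -0.99036817]]), 't': array([-0.03931695,  0.52578809,  1.23524037])}
tip_box [([0.36, -0.3, -0.002], 0.92), ([0.72, -0.277, 0.002], 0.73), ([0.508, -0.165, 0.002], 0.63)]
lane []
rail_near []
rail_far []
cap_b [([0.428, 0.03, 0.002], 0.67)]
flask [([0.439, 0.158, -0.001], 0.58)]
scene {'intrinsics': array([[409.94421974,   0.        , 253.91740813],
       [  0.        , 409.94421974, 189.85486763],
       [  0.        ,   0.        ,   1.        ]]), 'k1': -0.06957992790729753, 'R': array([[-0.67854882, -0.73413916, -0.02472222],
       [-0.29615978,  0.30422326, -0.90539361],
       [ 0.67220598, -0.60703204, -0.42385283]]), 't': array([0.32920695, 0.20308828, 0.78483708])}
tip_box [([0.354, -0.298, 0.0], 0.9), ([0.72, -0.275, -0.001], 0.84), ([
[... 317 characters left out ...]
]
{'t': 0.7, 'qpos': array([ 1.08499043e+00,  2.75855511e-01,  1.50484994e+00, -4.99729483e-06,
        1.36070566e+00, -1.21027711e-01]), 'qd': array([ 6.07093776e-05, -2.58415662e-04, -2.50893349e-04, -1.02919552e-03,
        5.10144857e-04,  4.05597560e-04]), 'tau': array([-1.61150288e-04, -4.16507041e+01, -2.46048170e+01, -3.72416184e-05,
        1.11920010e-04,  1.78739788e-05]), 'tool_pos': array([0.20517265, 0.53720456, 0.2313734 ]), 'ee_rot': array([2.94534318e-05, 1.81379039e-01, 9.83413258e-01, 8.58961440e-05]), 'wrist_force': array([ 0.16800396, -0.258152  ,  0.15245001]), 'ft_torque': array([-0.00875016, -0.03916131,  0.03398741]), 'grip_force': 0.0, 'opening': 1.002417327557892}
```

View pics/top0.png

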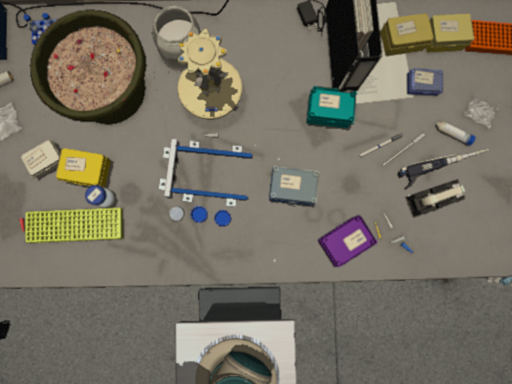

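View pics/scene0.png

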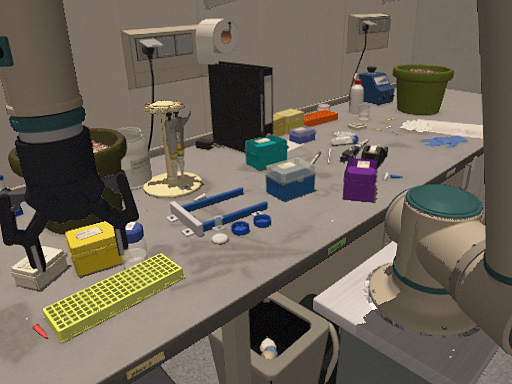

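Box candidates in the top view: turquoise (331,108), purple (348,241), and the blue one with the clear lid (295,186), which sits before the lane mouth and so fits the description. I'll confirm it with a closer wrist view.

```bash
cat > h.py <<'E'
from rig import robot
import cv2,numpy as np
from scipy.spatial.transform import Rotation as Ro
def quat(xd,tilt=0.0):
    """tool x horizontal heading xd(rad), tool pointing down, tips tilted toward tool x by tilt"""
    x=np.array([np.cos(xd),np.sin(xd),0]);z=np.array([0,0,-1.])
    zt=z*np.cos(tilt)+x*np.sin(tilt); xt=x*np.cos(tilt)-z*np.sin(tilt)
    q=Ro.from_matrix(np.c_[xt,np.cross(zt,xt),zt]).as_quat()
    return np.r_[q[3],q[:3]]
def world(cal,uv,z):
    """pixel(s) to world on plane z"""
    uv=np.asarray(uv,float).reshape(-1,1,2); k=cal["k1"]
    s=cv2.undistortPoints(uv,cal["intrinsics"],np.array([k,0,0,0,0])).reshape(-1,2)
    d=np.c_[s,np.ones(len(s))]@cal["R"]; c=-cal["R"].T@cal["t"]
    return c+d*((z-c[2])/d[:,2])[:,None]
def cloud(cal,dep):
    v,u=np.mgrid[:384,:512]
    s=cv2.undistortPoints(np.c_[u.ravel(),v.ravel()].astype(float).reshape(-1,1,2),cal["intrinsics"],np.array([cal["k1"],0,0,0,0])).reshape(-1,2)
    return ((np.c_[s,np.ones(len(s))]*dep.reshape(-1,1)-cal["t"])@cal["R"]).reshape(384,512,3)
E
python3 - <<'E'
from h import *
for a in(0,np.pi,np.pi/2,-np.pi/2):
    for t in(0,.25): 
        q=robot.ik([.46,-.16,.1],quat(a,t)); print(a,t,None if q is None else np.round(q,2))
robot.move_ptp([.50,-.10,.42],quat(np.pi))
c=robot.calibration("wrist"); o=robot.get_obs()
im,d=robot.get_image("wrist"); cv2.imwrite("pics/w0.png",im)
np.savez("pics/w0.npz",im=im,d=d,**c)
print(o["t"],o["tool_pos"],-c["R"].T@c["t"],c["R"])
for th in("tip_box","lane","rail_near","rail_far"):
    print(th,[(np.round(r["centre"],3).tolist(),round(r["score"],2)) for r in robot.spot_point(th,"wrist")])
E
```

```text
0 0 [-0.48  0.26  1.89 -0.    0.99  1.09]
0 0.25 [-0.58  0.16  2.07  0.21  0.71  0.84]
3.141592653589793 0 [-0.48  0.26  1.89 -0.    0.99 -2.05]
3.141592653589793 0.25 [-0.4   0.39  1.72 -0.1   1.27 -1.93]
1.5707963267948966 0 [-0.48  0.26  1.89 -0.    0.99 -0.48]
1.5707963267948966 0.25 [-0.63  0.32  1.83  0.22  1.15 -0.74]
-1.5707963267948966 0 [-0.48  0.26  1.89 -0.    0.99  2.66]
-1.5707963267948966 0.25 None
3.275 [ 0.50007964 -0.09933185  0.4197952 ] [ 0.41972501 -0.09926936  0.56135321] [[-9.49718889e-04  9.99999515e-01  2.59561782e-04]
 [ 9.50539221e-01  8.22124661e-04  3.10603468e-01]
 [ 3.10603104e-01  5.41709634e-04 -9.50539541e-01]]
tip_box [([0.36, -0.302, -0.003], 0.97), ([0.51, -0.163, -0.004], 0.85), ([0.724, -0.274, 0.001], 0.84)]
lane [([0.509, -0.164, -0.004], 0.71)]
rail_near [([0.488, 0.352, -0.0], 0.32)]
rail_far []
```

View pics/w0.png

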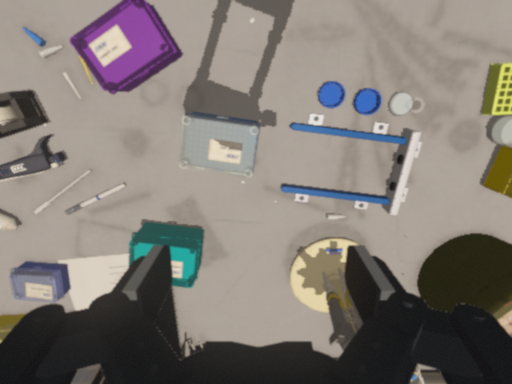

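The wrist view shows the clear-lidded box at (219,143), the rails at (290,125)–(405,141) and (283,187)–(390,203), and the stop at (405,170). Purple is at (125,45) and turquoise at (168,255). Next I'll measure from the depth and enlarge the box crop.

```bash
cat >> h.py <<'E'
def measure(f,box,lane=True,show=None):
    z=np.load(f); im=z["im"]; P=cloud(z,z["d"]); out={}
    hsv=cv2.cvtColor(im,cv2.COLOR_BGR2HSV)
    # rails: saturated blue, near given lane location, project on z=.02
    if lane:
        m=((hsv[...,0]>100)&(hsv[...,0]<125)&(hsv[...,1]>130)&(hsv[...,2]>60)).astype(np.uint8)
        n,l,st,_=cv2.connectedComponentsWithStats(m)
        for i in range(1,n):
            v,u=np.nonzero(l==i)
            if len(u)<100: continue
            W=P[v,u]; 
            (cx,cy),(w,h),a=cv2.minAreaRect(world(z,np.c_[u,v],.02)[:,:2].astype(np.float32))
            if max(w,h)<.15 : continue
            W=world(z,np.c_[u,v],.02)[:,:2]; g=cv2.fitLine(W.astype(np.float32),cv2.DIST_HUBER,0,.01,.01).ravel()
            d=g[:2]*np.sign(g[1]); s=(W-g[2:])@d
            print("rail c",np.round((cx,cy),4),"size",np.round((w,h),4),"head",np.arctan2(d[1],d[0])-np.pi/2,"ends",g[2:]+d*s.min(),g[2:]+d*s.max(),"z",np.median(P[v,u,2]))
    m=(P[...,2]>.075)&(P[...,2]<.1)&(np.hypot(P[...,0]-box[0],P[...,1]-box[1])<.1)
    m=cv2.morphologyEx(m.astype(np.uint8),cv2.MORPH_OPEN,np.ones((3,3)))
    n,l,st,_=cv2.connectedComponentsWithStats(m); i=1+np.argmax(st[1:,4])
    v,u=np.nonzero(l==i); Z=np.median(P[v,u,2])
    (cx,cy),(w,h),a=cv2.minAreaRect(world(z,np.c_[u,v],Z)[:,:2].astype(np.float32))
    yaw=np.radians(a) if h>w else np.radians(a-90)
    print("box",cx,cy,"size",w,h,"yaw",yaw,"z",Z)
    return cx,cy,yaw
E
python3 - <<'E'
from h import *
measure("pics/w0.npz",(.509,-.164))
im=cv2.imread("pics/w0.png")[85:225,170:430]; cv2.imwrite("pics/w0c.png",cv2.resize(im,None,fx=3,fy=3,interpolation=cv2.INTER_CUBIC))
E
```

```text
rail c [0.4924 0.0624] size [0.208  0.0105] head -0.12798405 ends [ 0.4793548  -0.04073773] [0.50589841 0.16552651] z 0.01889022206512294
rail c [0.6076 0.0483] size [0.2063 0.0122] head -0.12255502 ends [ 0.59567257 -0.05412068] [0.62088403 0.15056387] z 0.01863853195895893
box 0.5062469244003296 -0.16307760775089264 size 0.11987271904945374 0.08401572704315186 yaw -0.14665255806350241 z 0.08352346387762531
```

View pics/w0c.png

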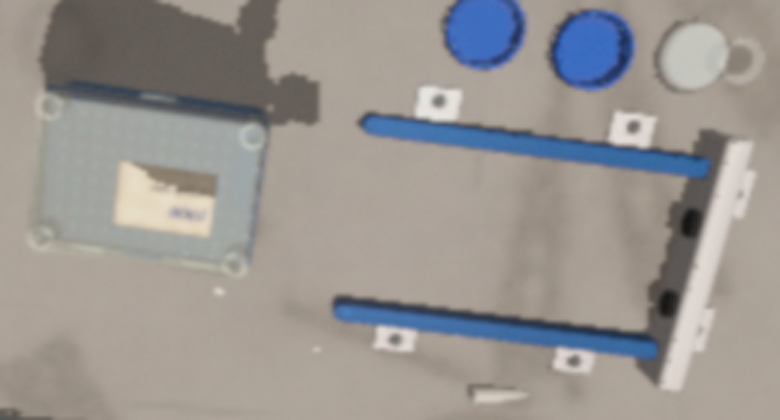

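It is the blue box with the clear lid, ahead of the mouth. In the lane frame it sits at about (−16 mm, −119 mm), turned −0.02 rad. I'll push it from the near side first, with both fingertips flat on the long wall.

```bash
cat >> h.py <<'E'
H=-0.124; C=np.array([.5375+(.55-.5375-.1237*(.05535+.0474)/.9923),-.0474])  # mouth centre on fitted axis
e=np.array([np.cos(H),np.sin(H)]); d=np.array([-np.sin(H),np.cos(H)])
def L(x,y,z): return [*(C+e*x+d*y),z]
def tolane(p,yaw=None): p=np.asarray(p)[:2]-C; return round(p@e*1e3,1),round(p@d*1e3,1),None if yaw is None else round(yaw-H,3)
def snap(name,pos,q):
    robot.move_ptp(pos,q); robot.pause(.2)
    c=robot.calibration("wrist"); im,dp=robot.get_image("wrist"); cv2.imwrite(f"pics/{name}.png",im)
    np.savez(f"pics/{name}.npz",im=im,d=dp,**c)
def obs(): o=robot.get_obs(); print("t",round(o["t"],2),"lane",tolane(o["tool_pos"]),np.round(o["tool_pos"][2],4),"F",np.round(o["wrist_force"],1),"op",round(o["opening"],2))
E
python3 - <<'E'
from h import *
print(C,tolane((.5062,-.1631),-.1467))
q=quat(H,.15); y=-.118
robot.move_gripper(.7)
robot.move_ptp(L(-.092,y,.17),q)
robot.line_to(L(-.092,y,.027),.12); obs()
robot.line_to(L(-.077,y,.027),.05); obs()
for x in(-.070,-.064,-.060,-.056): robot.line_to(L(x,y,.027),.03); obs()
robot.line_to(L(-.092,y,.027),.06)
robot.line_to(L(-.092,y,.17),.2)
snap("w1",L(0,.02,.42),quat(H+np.pi/2)); obs()
measure("pics/w1.npz",C+d*y)
E
```

```text
[ 0.5371912 -0.0474   ] (np.float64(-16.4), np.float64(-118.6), -0.023)
t 7.81 lane (np.float64(-91.5), np.float64(-118.2), None) 0.0275 F [-0.5  0.8  0.4] op 0.7
t 8.26 lane (np.float64(-76.6), np.float64(-118.0), None) 0.0271 F [-0.3  0.4 -0.9] op 0.7
t 8.64 lane (np.float64(-69.8), np.float64(-118.0), None) 0.027 F [ 0.5  0.3 -0.8] op 0.7
t 8.99 lane (np.float64(-63.7), np.float64(-118.1), None) 0.027 F [ 0.1 -0.3 -0.1] op 0.7
t 9.28 lane (np.float64(-59.7), np.float64(-118.0), None) 0.027 F [ 0.  -0.  -0.3] op 0.7
t 9.56 lane (np.float64(-55.5), np.float64(-118.1), None) 0.0271 F [-0.3  0.4  0.2] op 0.7
t 12.57 lane (np.float64(-0.3), np.float64(19.4), None) 0.4192 F [ 0.1 -0.8  0.8] op 0.7
rail c [0.4952 0.069 ] size [0.1926 0.0087] head -0.12633622 ends [ 0.48328471 -0.02656651] [0.5075539  0.16451041] z 0.018997771484023037
rail c [0.6095 0.0491] size [0.2034 0.0095] head -0.127671 ends [ 0.59674853 -0.05175032] [0.62263959 0.14994183] z 0.018844835224718616
box 0.5199440121650696 -0.1631498634815216 size 0.11868470907211304 0.08328384906053543 yaw -0.12469226487276353 z 0.08355716176406879
```

Aligned to within about 0.002 rad, but still about 3.5 mm short of centre once I average the two views. I'll make one small side correction, then push from behind to just before the mouth and look again.

```bash
cat >> h.py <<'E'
C=C+.0009*e; H=-.126; e=np.array([np.cos(H),np.sin(H)]); d=np.array([-np.sin(H),np.cos(H)])
E
python3 - <<'E'
from h import *
q=quat(H,.15); y=-.118
robot.move_ptp(L(-.092,y,.17),q)
robot.line_to(L(-.085,y,.027),.15)
robot.line_to(L(-.062,y,.027),.06)
robot.line_to(L(-.0529,y,.027),.025); obs()
robot.line_to(L(-.08,y,.027),.08)
robot.line_to(L(-.09,y,.17),.25)
robot.move_gripper(.5)
q=quat(H+np.pi/2,.2)
robot.move_ptp(L(0,-.225,.16),q)
robot.line_to(L(0,-.215,.027),.15); obs()
robot.line_to(L(0,-.195,.027),.06); obs()
robot.line_to(L(0,-.141,.027),.04); obs()
robot.line_to(L(0,-.165,.027),.1)
robot.line_to(L(0,-.20,.17),.25)
snap("w2",L(0,.03,.40),quat(H+np.pi/2)); obs()
cx,cy,yw=measure("pics/w2.npz",C+d*-.07); print(tolane((cx,cy),yw))
im=cv2.imread("pics/w2.png"); cv2.imwrite("pics/w2v.png",im)
E
```

```text
t 15.88 lane (np.float64(-52.7), np.float64(-118.1), None) 0.027 F [-0.4 -0.7 -0.4] op 0.7
t 20.0 lane (np.float64(0.7), np.float64(-215.4), None) 0.0278 F [-0.2  0.5 -0.1] op 0.5
t 20.48 lane (np.float64(0.1), np.float64(-194.6), None) 0.0273 F [-0.6 -0.1 -0.3] op 0.5
t 21.98 lane (np.float64(0.0), np.float64(-141.0), None) 0.0271 F [-0.5 -0.1 -0.7] op 0.5
t 24.61 lane (np.float64(0.1), np.float64(29.1), None) 0.3989 F [0.3 0.3 0.1] op 0.5
rail c [0.4959 0.0738] size [0.1834 0.0086] head -0.124905825 ends [ 0.48456688 -0.01722468] [0.50741602 0.16475405] z 0.018986311899114188
rail c [0.6097 0.0485] size [0.2044 0.0092] head -0.12726068 ends [ 0.59656911 -0.05279628] [0.62250518 0.14990505] z 0.018886827174274718
box 0.5293900370597839 -0.11545087397098541 size 0.1199001669883728 0.08411267399787903 yaw -0.12668031462650767 z 0.08350006652083697
(np.float64(-0.1), np.float64(-68.5), np.float64(-0.001))
```

View pics/w2.png

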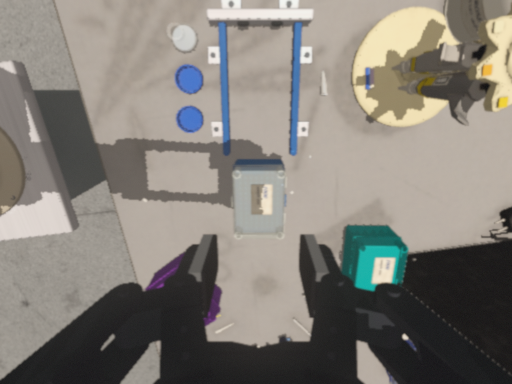

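The box (259,200) stands straight and centred just before the mouth, between the rail ends (226,155) and (293,155): off by about −0.1 to −1 mm, with 0.001 rad of turn. Now the straight push, finishing in small steps until the bumpers push back.

```bash
python3 - <<'E'
from h import *
q=quat(H+np.pi/2,.2)
robot.move_ptp(L(0,-.17,.16),q)
robot.line_to(L(0,-.162,.027),.15)
f0=robot.get_obs()["wrist_force"]
robot.line_to(L(0,-.145,.027),.06)
robot.line_to(L(0,-.04,.027),.04); obs()
robot.line_to(L(0,.060,.027),.04); obs()
y=.060
while y<.080:
    y+=.0015; robot.line_to(L(0,y,.027),.02)
    f=(robot.get_obs()["wrist_force"]-f0)[:2]@d; print(round(y*1e3,1),round(f,1))
    if f<-4: break
obs()
robot.line_to(L(0,y-.03,.027),.05)
robot.line_to(L(0,y-.08,.17),.2)
snap("w3",L(0,.13,.42),quat(H+np.pi/2)); obs()
cx,cy,yw=measure("pics/w3.npz",C+d*.14); print(tolane((cx,cy),yw))
E
```

```text
t 30.06 lane (np.float64(0.0), np.float64(-40.1), None) 0.027 F [ 0.1 -0.3 -0. ] op 0.5
t 32.71 lane (np.float64(-0.0), np.float64(59.9), None) 0.027 F [-0.6 -0.3 -1.4] op 0.5
61.5 -0.9
63.0 -0.7
64.5 0.2
66.0 -0.2
67.5 -1.1
69.0 -0.3
70.5 -0.7
72.0 -0.6
73.5 -3.4
75.0 -9.0
t 35.21 lane (np.float64(0.1), np.float64(73.1), None) 0.027 F [-2.9 -9.   1.9] op 0.5
t 38.22 lane (np.float64(0.1), np.float64(129.1), None) 0.4186 F [0.8 0.5 0. ] op 0.5
rail c [0.6098 0.0501] size [0.202  0.0082] head -0.12633288 ends [ 0.59708439 -0.0501101 ] [0.62253971 0.15031093] z 0.018872007838314216
box 0.5559917688369751 0.09514777362346649 size 0.11828548461198807 0.08327370882034302 yaw -0.12702799030681752 z 0.08353404899210068
(np.float64(-0.2), np.float64(143.8), np.float64(-0.001))
```

View pics/w3.png

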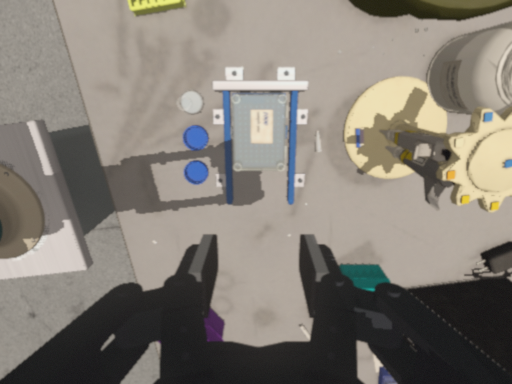

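The box (260,130) is between the rails, centred, against the stop at (260,87), and the bystanders are where they were. It measures (−0.2, 143.8) mm with −0.001 rad of turn, and the bumper contact showed up in the force. Handing in.

```bash
python3 -c "
from rig import robot
print(robot.close_job())"
```

```text
the job is handed in; nothing more can be done
None
```

The tip box is home against the end-stop bumpers, within about 0.2 mm of centred and 0.001 rad of straight by the last camera measurement; nothing in the pictures or force readings showed contact with the rails or other things, and the job is handed in.

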